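# Sort the inspected grinding cups and hold up the loaded carrier

### The job

Two steel grinding cups with black knobs stand on the mat: put the one with the long straight white tag in the reject nest (the single nest on the wooden block), and the one with the round white tag in the empty nest of the two-nest carrier, both upright and fully down in their nests. Then take the carrier by its wooden bridge handle, lift it at least 10 cm off the table with both its cups aboard, and finish while still holding it there, steady and level: do not put it down or let go. Keep the cups and the carrier from tipping, and leave everything else where it is.

Things in the scene. Friction and masses are not known exactly. Their poses are not given: they have to be found in the camera images.
- cup_pass: closed steel grinding cup with a dark lid: body 64 mm diameter and 45 mm high; on its centre a black round knob, 22 mm diameter, from 45 to 85 mm height (grip here from above); mass 0.1 to 0.21 kg. Origin at the centre of its underside, z up its axis. Its white tag is a ROUND disc of 36 mm diameter, 3 mm thick, lying flat on the shoulder at 45 to 48 mm height, its centre 34 mm from the axis along the cup's +x, so it sticks out 52 mm from the axis.
- cup_reject: closed steel grinding cup with a dark lid: body 64 mm diameter and 45 mm high; on its centre a black round knob, 22 mm diameter, from 45 to 85 mm height (grip here from above); mass 0.1 to 0.21 kg. Origin at the centre of its underside, z up its axis. Its white tag is a LONG STRAIGHT strip, 84 x 12 mm, 3 mm thick, lying flat on the shoulder at 45 to 48 mm height beside the knob, parallel to the cup's y and 20 mm from the axis along +x; its ends stick out past the body.
- cup_loaded: closed steel grinding cup with a dark lid: body 64 mm diameter and 45 mm high; on its centre a black round knob, 22 mm diameter, from 45 to 85 mm height (grip here from above); mass 0.1 to 0.21 kg. Origin at the centre of its underside, z up its axis. It has a round tag like cup_pass and already sits in the carrier's full nest; it stays there.
- carrier: loose carrier standing on the table: aluminium plate 86 x 260 x 6 mm (its x, y, z), mass 0.35 kg, with two round nests 85 mm either side of its middle along its y: the empty one at +y, the full one (holding cup_loaded) at -y. A bridge handle stands over the middle: two 10 mm rods at x = +-28 mm carry a bar. Origin at the centre of the plate's underside, z up.
- carrier_handle (a point): centre of the wooden handle bar, 127 mm above the carrier's underside. The bar is 70 mm long along the carrier's x, 14 mm thick along the carrier's y (close the fingers along the carrier's y) and 26 mm high (114 to 140 mm above the underside); free space below it between the rods, clear of the knobs. Axes as the carrier's.
- carrier_empty_nest (a point): centre of the floor of the carrier's empty nest, 6 mm above the underside. The nest is a steel ring lip 12 mm high, inside diameter 73 mm at the floor, flaring to 80 mm at the rim: 4.5 mm play about a cup. Axes as the carrier's.
- carrier_full_nest (a point): centre of the floor of the carrier's other nest, of the same form, where cup_loaded sits. Axes as the carrier's.
- reject_nest: reject nest fixed to the table: dark wooden block 96 x 96 x 16 mm with one steel ring nest on top. Origin at the centre of its underside, z up.
- reject_nest_floor (a point): centre of the floor of the reject nest, 16 mm above the table; same ring lip: 12 mm high, inside diameter 73 mm at the floor, flaring to 80 mm at the rim.
- herb_jar: not part of the job, leave alone: amber glass jar with black cap, 56 mm diameter, 85 mm high; stands in one of the three places where the two cups and it are set out. Origin: on its underside.
- weight: not part of the job, leave alone: small brass cylinder, 34 mm diameter, 32 mm high, far middle. Origin: on its underside.
- steel_bowl: not part of the job, leave alone: open steel bowl, 90 mm diameter, 50 mm high, far side of the mat. Origin: on its underside.
- mug: not part of the job, leave alone: white mug, 76 mm diameter, 85 mm high, left side. Origin: on its underside.
- spoon: not part of the job, leave alone: steel spoon lying flat, far right. Origin: on its underside.
- brush: not part of the job, leave alone: hand brush lying flat, right side near the robot. Origin: on its underside.
- tin: not part of the job, leave alone: plain aluminium tin, 60 mm diameter, 60 mm high, far middle. Origin: on its underside.
There are look-alikes about, which are no part of the job. What is shaped like the cup_reject but purple is not meant.

How it is judged (in metres and radians):
On the way:
1. the long-tag cup stands in the reject nest and the round-tag cup in the carrier's empty nest, both let go, the carrier still on the table (distance between cup_reject and reject_nest_floor below 0.01 m and z of cup_reject in the frame of reject_nest_floor below 0.005 m and angle between cup_reject's own z axis and vertical below 0.1 rad and contact force between each of cup_reject, cup_pass, cup_loaded and the arm below 0.2 N and distance between cup_pass and carrier_empty_nest below 0.01 m and z of cup_pass in the frame of carrier_empty_nest below 0.005 m and distance between cup_loaded and carrier_full_nest below 0.01 m and z of cup_loaded in the frame of carrier_full_nest below 0.005 m and height (world z) of carrier below 0.01 m), for 0.2 s.
At the end, for the whole second after the job is handed in: Fingers hold the carrier over 90 mm up, within 0.12 rad of level, under 0.03 m/s, carried by nothing else; the two round-tag cups stand in its nests, the long-tag cup in the reject nest (10 mm from centre, foot within 5 mm of the floor), no cup touched by the robot (distance between cup_reject and reject_nest_floor below 0.01 m and z of cup_reject in the frame of reject_nest_floor below 0.005 m and angle between cup_reject's own z axis and vertical below 0.1 rad and contact force between each of cup_reject, cup_pass, cup_loaded and the arm below 0.2 N and distance between cup_pass and carrier_empty_nest below 0.01 m and z of cup_pass in the frame of carrier_empty_nest below 0.005 m and distance between cup_loaded and carrier_full_nest below 0.01 m and z of cup_loaded in the frame of carrier_full_nest below 0.005 m and height (world z) of carrier above 0.09 m and angle between carrier's own z axis and vertical below 0.12 rad and angle between each of cup_pass, cup_loaded's own z axis and vertical below 0.2 rad and linear speed of carrier below 0.03 m/s and angular speed of carrier below 0.2 rad/s and linear speed of cup_reject below 0.02 m/s and contact force between carrier and the fingers above 2 N and contact force between carrier and reject_nest below 0.1 N and contact force between carrier and cup_reject below 0.1 N and contact force between carrier and herb_jar below 0.1 N and contact force between carrier and weight below 0.1 N and contact force between carrier and steel_bowl below 0.1 N and contact force between carrier and mug below 0.1 N and contact force between carrier and spoon below 0.1 N and contact force between carrier and brush below 0.1 N and contact force between carrier and tin below 0.1 N); the arm keeps its last pose, push and grip.
It fails at once if a cup tips over (more than 0.6 rad) (angle between any of cup_pass, cup_reject, cup_loaded's own z axis and vertical above 0.6 rad).
It fails at once if the carrier tips (more than 0.35 rad) (angle between carrier's own z axis and vertical above 0.35 rad).
It fails at once if a bystander is moved more than 30 mm (distance of any of herb_jar, weight, steel_bowl, mug, spoon, brush, tin from where it was at the start of the episode above 0.03 m).
It also fails if it takes over 64 s, if anything falls off the work surface, if the arm or the gripper's body presses on something with over 40 N, if the wrist force passes 120 N, or if a joint passes its speed limit or range.

### The arm

A 6-joint arm with a two-finger parallel gripper is mounted at the origin on the work surface. World frame = base frame: x ahead of the robot, y to its left, z up, the work surface at z = 0. Lengths are in mm, angles in rad, forces in N, time in s.
With the tool pointing down it reaches from about 350 to 850 mm from the base axis. Payload 8.1 kg.
Tool frame: the origin (TCP) lies between the finger pads; the fingertips stand 19 mm ahead of it and the grasp point (between the pads) is the TCP (tip_extent is the distance from the TCP to the fingertips, in mm); z points along the fingers, y is the direction in which the jaws open and shut (so a half turn about z gives the same grasp; the last joint's range is limited). The gripper opens to 85 mm and grips with 20 to 120 N. Pads are 22 mm wide; open, the fingers measure 114 mm over their backs; the gripper's body (76 mm by 85 mm) begins 54 mm behind the grasp point. The pads swing forward as they close: fully open they stand 13 mm farther back than shut.
Start: joints at [1.252, 0.13, 1.488, -0, 1.523, -0.085], TCP at [138.983, 583.686, 250.292] pointing down, gripper open.
Joint ranges: [-2.96, 2.96], [-0.89, 2.26], [0.02, 2.5], [-1.34, 4.48], [0, 2.73], [-2.66, 2.66]. Speed limits (rad/s): [2.39, 2.39, 2.79, 3.14, 3.14, 3.14].

### API

Orientations are given as a rotation vector (axis times angle).
In Python, from plant import movep, line_to, goto_joints, open_gripper, clamp, hold, solve_ik, state, camera, calibration, IKError, sign_off, tip_extent gives the robot as it stands. Calls block until the motion is done:
- movep(position, orientation): joint-space move of the TCP to a pose.
- line_to(position, ori=None, feed=150): straight line of the TCP; ori=None keeps the orientation; feed is the mean speed in mm/s.
- goto_joints(angles): joint-space move.
- open_gripper() and clamp(force=None): open the fingers fully, or close them until they stop; force is the grip in N (None keeps the last).
- hold(seconds).
- solve_ik(position, orientation): joint angles nearest the present ones, or None.
- state(): the state.
- camera(name): name is "side" or "top"; returns the picture (420x560x3 uint8, red, green, blue); there is no depth.
- calibration(name): a dict with "K" (3x3 intrinsics, pixels), "R" (3x3) and "t" (3): a world point X has camera coordinates R X + t. Camera axes: x right, y down, z forward; pixel columns grow to the right and rows downward; lengths in mm; the calibration is good to about 2 mm. A picture is of the moment at which its call begins. calibration takes no time and is no camera call.
A pose or a line that the arm cannot do raises IKError and nothing moves.
- sign_off(): hands the job in, once; it reports no verdict.
The state is a dict: "time_s": time; "joint_pos": joint angles; "qvel": joint speeds; "tau": joint torques, N m; "eef_pos": TCP position; "orientation": TCP orientation; "ft_force": force on the tool from outside, world axes, zero at the start; "wrist_torque": the same for the moment, N m; "gripper_width": finger opening in mm.
Only numpy, scipy, OpenCV 4.12 (cv2) and the standard library are available. Lean on these libraries where they do the work, as an engineer would, in place of code of your own. Each camera call takes 0.05 s, during which the arm holds its last target.

## Working session

There is one attempt and no reset: what is moved stays moved. The work goes in short steps, each a Python script; the robot and the scene stay as the last script left them, time stands still between calls to the robot, and variables do not carry over. Pictures are saved under pics/ and viewed, and the job is handed in when it is done.

```bash
ls; mkdir -p pics; python3 - <<'E'
from plant import *
import cv2
for n in("top","side"):
    im=camera(n); cv2.imwrite(f"pics/{n}0.png",im[:,:,::-1])
    c=calibration(n); print(n,c["K"],c["R"],c["t"])
print(state()["time_s"],state()["orientation"])
E
```

```text
pics
top [[389.44066649   0.         283.88792502]
 [  0.         389.44066649 210.59938024]
 [  0.           0.           1.        ]] [[-1.86602226e-03 -9.99997837e-01 -9.19174981e-04]
 [-9.96109241e-01  1.93975078e-03 -8.81057127e-02]
 [ 8.81073050e-02  7.51191472e-04 -9.96110706e-01]] [   1.04165052  594.7914969  1040.28597789]
side [[486.37388553   0.         285.0630347 ]
 [  0.         486.37388553 206.50583275]
 [  0.           0.           1.        ]] [[ 0.88132081 -0.47209459 -0.02000828]
 [-0.25382212 -0.43727736 -0.86276465]
 [ 0.39855735  0.76545098 -0.50520969]] [-517.40774838  253.26442703 1033.47107887]
0.1 [-3.66339564e-01 -3.11979224e+00  2.71051007e-03]
```

View pics/top0.png

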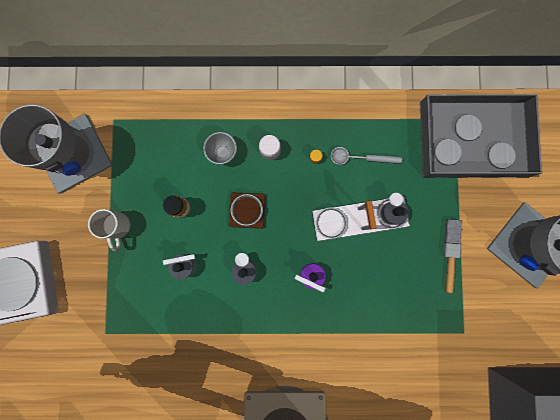

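View pics/side0.png

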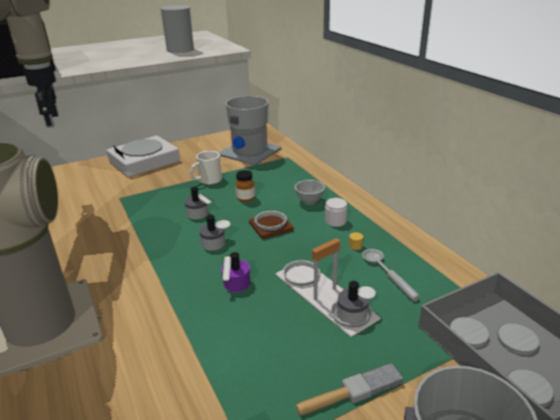

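```bash
python3 - <<'E'
import cv2,numpy as np
t=cv2.imread("pics/top0.png"); s=cv2.imread("pics/side0.png")
def crop(im,x,y,w,h,k,name):
    o=cv2.resize(im[y:y+h,x:x+w],None,fx=k,fy=k,interpolation=cv2.INTER_CUBIC)
    for i in range(0,w,10): cv2.putText(o,str(x+i),(i*k,8),0,.3,(0,255,255)); cv2.line(o,(i*k,10),(i*k,16),(0,255,255))
    for j in range(0,h,10): cv2.putText(o,str(y+j),(0,j*k+4),0,.3,(0,255,255)); cv2.line(o,(20,j*k),(26,j*k),(0,255,255))
    cv2.imwrite(f"pics/{name}.png",o)
crop(t,150,185,130,100,6,"c1")
crop(t,305,185,110,70,7,"c2")
crop(s,170,170,140,90,5,"c3")
crop(s,270,230,115,110,5,"c4")
E
```

```text
(no output)
```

View pics/c1.png

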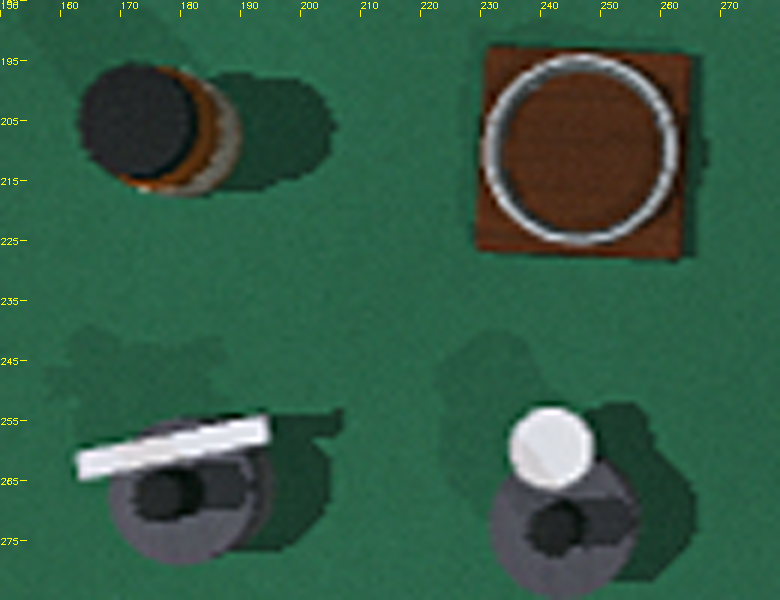

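View pics/c2.png

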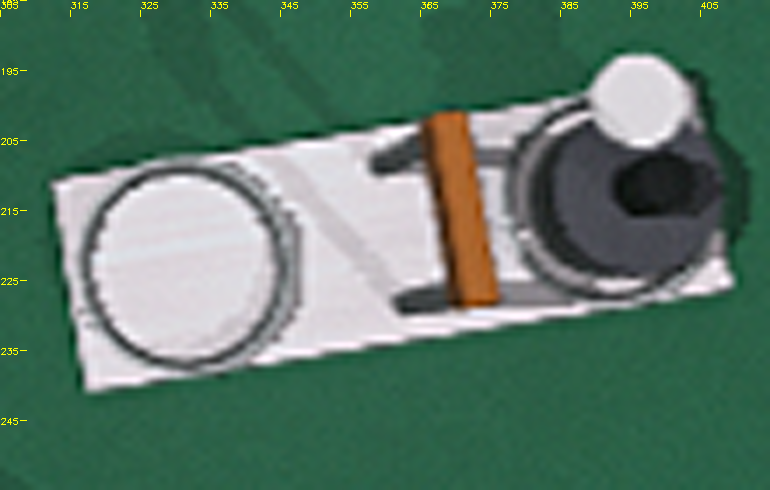

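View pics/c3.png

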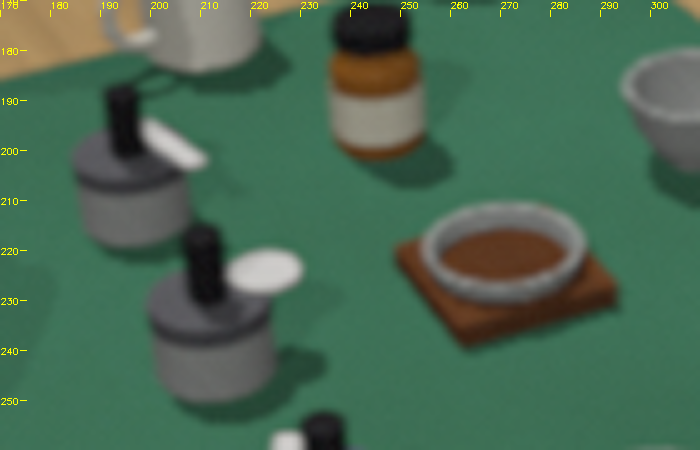

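View pics/c4.png

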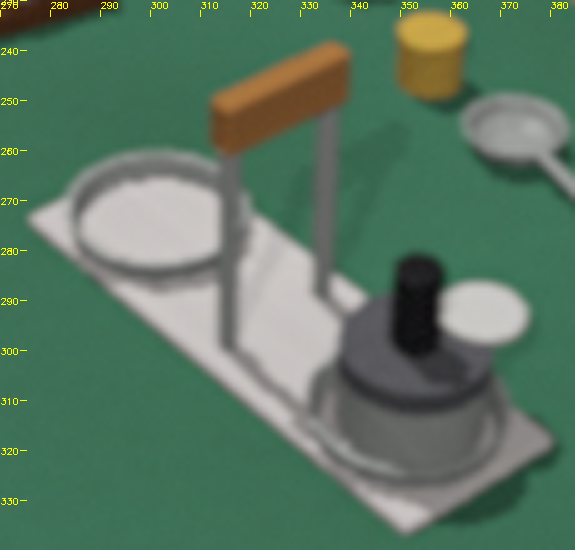

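```bash
cat > h.py <<'E'
import numpy as np,cv2
from plant import *
C={n:calibration(n) for n in("top","side")}
def proj(n,X):
    c=C[n]; p=(np.atleast_2d(X)@c["R"].T+c["t"])@c["K"].T; return p[:,:2]/p[:,2:]
def ray(n,u,v,z):
    c=C[n]; d=c["R"].T@np.linalg.inv(c["K"])@[u,v,1]; o=-c["R"].T@c["t"]; return (o+d*(z-o[2])/d[2])
def circ(x,y,z,r):
    a=np.linspace(0,2*np.pi,40); return np.c_[x+r*np.cos(a),y+r*np.sin(a),a*0+z]
def cr(im,x,y,w,h,k,name,polys,n):
    o=cv2.resize(im[y:y+h,x:x+w],None,fx=k,fy=k,interpolation=cv2.INTER_CUBIC)
    for P in polys:
        p=((proj(n,P)-[x,y]+.5)*k-.5); cv2.polylines(o,[np.int32(np.round(p))],False,(0,255,255),1)
    cv2.imwrite(f"pics/{name}.png",o)
def cup(x,y): return [circ(x,y,0,32),circ(x,y,45,32),circ(x,y,85,11)]
def cupat(x,y,z): return [circ(x,y,z,32),circ(x,y,z+45,32),circ(x,y,z+85,11)]
def carr(x,y,a,z=0):
    R=np.array([[np.cos(a),-np.sin(a),0],[np.sin(a),np.cos(a),0],[0,0,1]]); T=lambda P:np.array(P)@R.T+[x,y,z]
    b=lambda hx,hy,z:T([[hx,hy,z],[-hx,hy,z],[-hx,-hy,z],[hx,-hy,z],[hx,hy,z]])
    return [b(43,130,6),b(35,7,140),T(circ(0,85,18,40)),T(circ(0,-85,18,40))]
E
python3 - <<'E'
from h import *
print("rej lid",ray("top",179.6,266.8,45),"knob",ray("top",176.1,266.9,85))
print("pass lid",ray("top",243.2,272.2,45),"knob",ray("top",241.8,272.4,85))
# side: c3 px = 170+x/5-.4
s=lambda x,y:(170+x/5-.4,170+y/5-.4)
print("side knob rej",ray("side",*s(122,92),85),"pass",ray("side",*s(202,233),85))
print("rejnest",ray("top",246.3,209.4,28),"side",ray("side",*s(503,252),28))
print("carr c",ray("top",360.6,218.4,6),"handle",ray("top",370.1,214.4,140),"ring",ray("top",331,222.4,18))
q=lambda x,y:(270+x/5-.4,230+y/5-.4)
print("side handle",ray("side",*q((212+232+350+330)/4,(97+110+57+42)/4),140),"ring",ray("side",*q(160,212),18))
print("corners top",[ray("top",304.6+x/7,184.6+y/7,6)[:2] for x,y in((52,183),(85,390),(733,290))])
E
```

```text
rej lid [443.76261921 277.27230269  45.        ] knob [445.71250742 275.55081142  85.        ]
pass lid [429.25231585 108.16302473  45.        ] knob [431.4965786  107.55212601  85.        ]
side knob rej [443.26465344 273.98827745  85.        ] pass [428.32161511 106.2167414   85.        ]
rejnest [598.13141347 102.70796024  28.        ] side [592.81725994  95.52822035  28.        ]
carr c [ 574.35503453 -213.71100636    6.        ] handle [ 575.0008278  -210.76114189  140.        ] ring [ 562.66510806 -129.68877223   18.        ]
side handle [ 572.74874022 -214.82178615  140.        ] ring [ 559.91639203 -133.94114573   18.        ]
corners top [array([596.0290101 , -78.60492265]), array([513.71739642, -90.99432148]), array([ 552.83983366, -348.71743501])]
```

```bash
python3 - <<'E'
from h import *
P=cup(443.8,275.5)+cup(429.5,107.2)+[circ(597,100.5,28,40)]+carr(574,-213,.15)
t=cv2.imread("pics/top0.png"); s=cv2.imread("pics/side0.png")
cr(t,155,190,115,95,6,"o1",P,"top");cr(t,305,185,110,70,7,"o2",P,"top");cr(s,170,175,130,90,6,"o3",P,"side");cr(s,270,230,115,110,5,"o4",P,"side")
E
```

```text
(no output)
```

View pics/o1.png

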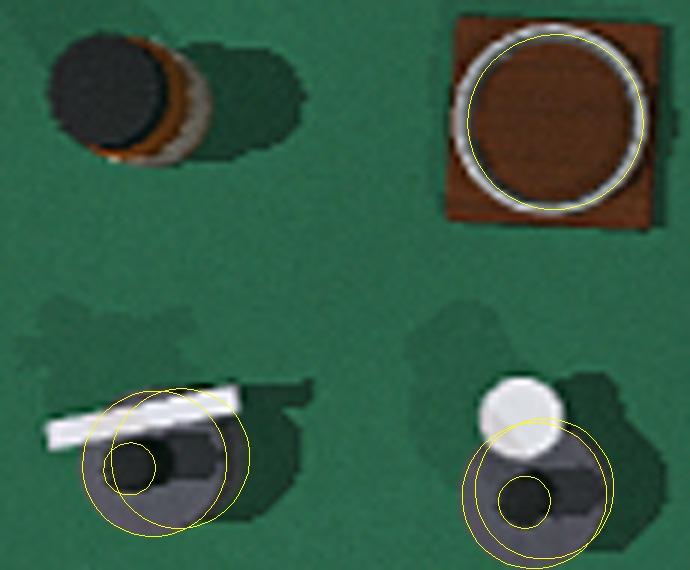

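View pics/o2.png

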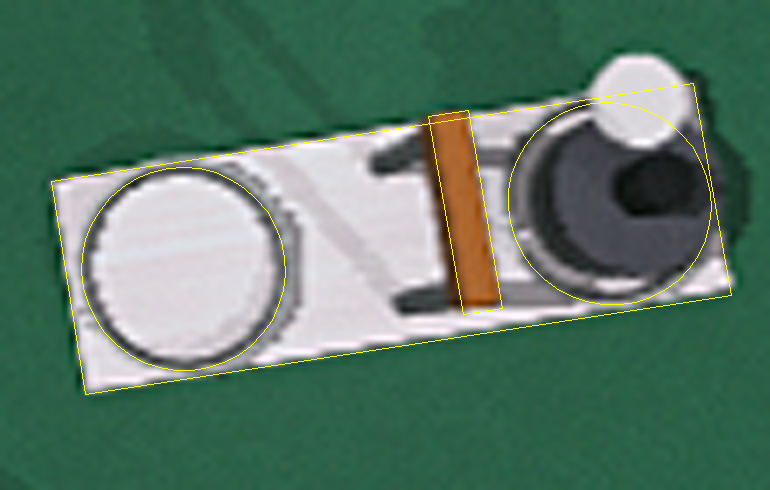

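View pics/o3.png

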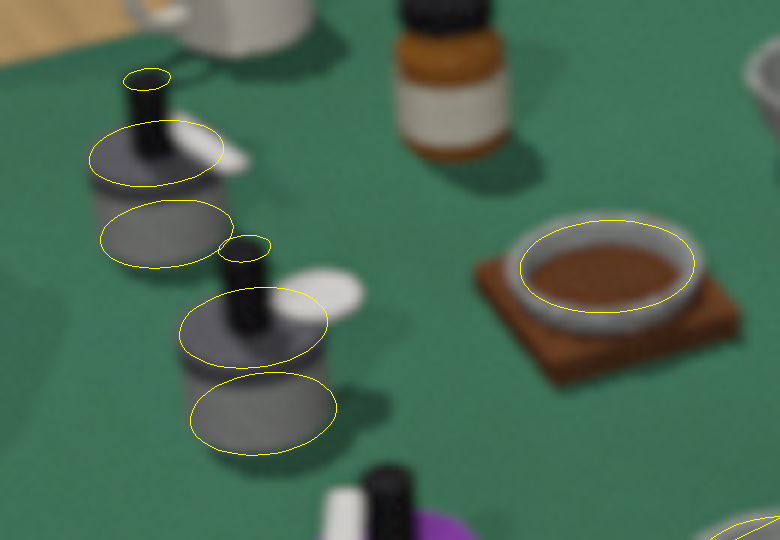

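View pics/o4.png

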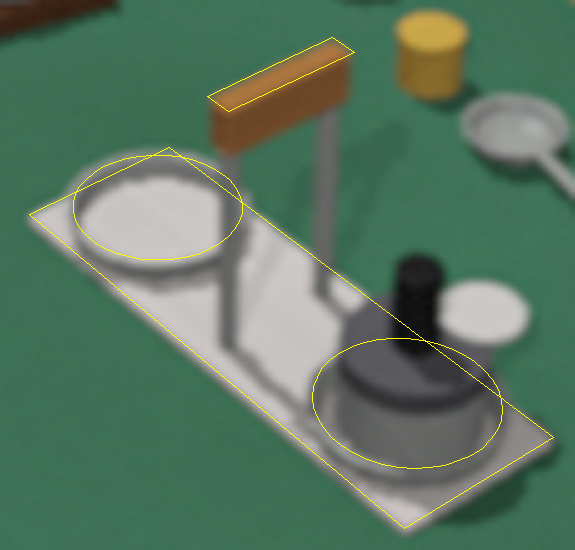

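```bash
cat >> h.py <<'E'
def down(th):  # th: jaw direction angle from world x
    f=(th+np.pi/2)/2; v=np.pi*np.array([np.cos(f),np.sin(f),0])
    return v
def rep(m=""):
    s=state(); print(m,round(s["time_s"],2),np.round(s["eef_pos"],1),np.round(s["ft_force"],1),round(s["gripper_width"],1),"j6",round(s["joint_pos"][5],2))
def shot(n,name): 
    im=np.ascontiguousarray(camera(n)[:,:,::-1]); cv2.imwrite(f"pics/{name}.png",im); return im
E
python3 - <<'E'
from h import *
O=down(np.pi/2); x,y=444,275.3
for p in [(x,y,170),(x,y,73),(597,101,170),(597,101,90),(430,107,73),(561.5,-129.5,80),(574,-213,127)]: 
    q=solve_ik(p,O); print(p,None if q is None else np.round(q,2))
movep((x,y,170),O); rep()
line_to((x,y,73)); rep("down")
clamp(40); rep("grip")
line_to((x,y,170)); rep("up")
line_to((597,101,130),feed=200); hold(.3); rep("hover")
t=shot("top","t1");s=shot("side","s1")
P=cupat(597,101,57)+[circ(597,101,28,40)]
cr(t,190,150,110,100,6,"p1",P,"top");cr(s,200,150,110,100,6,"p2",P,"side")
E
```

```text
(444, 275.3, 170) [ 0.46 -0.03  1.8  -0.    1.37 -1.11]
(444, 275.3, 73) [ 0.46  0.08  1.88 -0.    1.18 -1.11]
(597, 101, 170) [ 0.08  0.19  1.57 -0.    1.38 -1.49]
(597, 101, 90) [ 0.08  0.27  1.63 -0.    1.24 -1.49]
(430, 107, 73) [ 0.13 -0.13  2.09 -0.    1.19 -1.44]
(561.5, -129.5, 80) [-0.32  0.21  1.72  0.    1.21 -1.89]
(574, -213, 127) [-0.44  0.25  1.58  0.    1.31 -2.01]
 1.72 [443.8 276.  170.3] [-0.3  0.5  0.2] 85.5 j6 -1.11
down 2.52 [444.5 275.8  73.8] [ 0.3 -0.8  0. ] 85.6 j6 -1.11
grip 3.12 [444.2 275.4  73.2] [0.7 0.5 1.2] 20.8 j6 -1.11
up 3.92 [443.4 275.  168.9] [ 0.1 -0.4 -2.2] 20.9 j6 -1.11
hover 5.54 [596.9 101.5 130.3] [ 0.4 -0.3 -1.2] 20.9 j6 -1.49
```

View pics/p1.png

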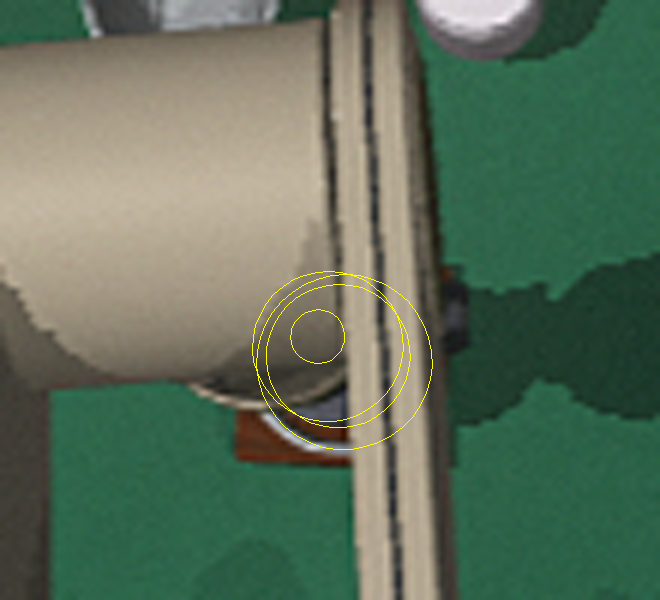

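View pics/p2.png

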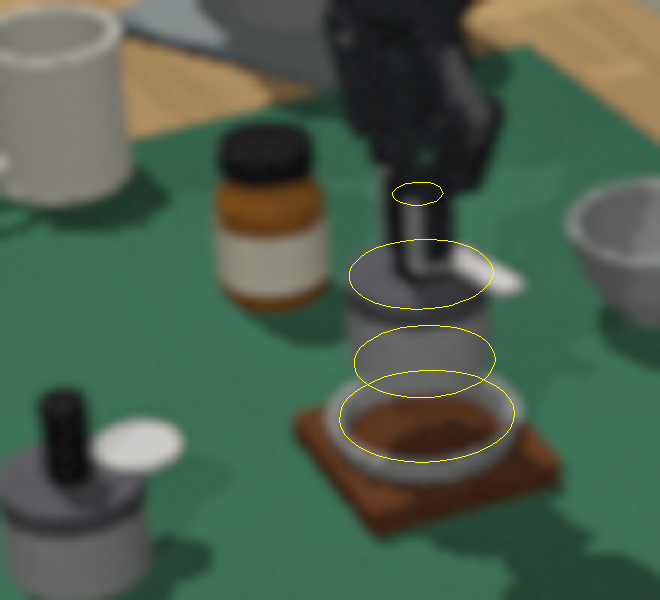

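```bash
python3 - <<'E'
from h import *
x,y=597,101.8
line_to((x,y,105),feed=80); rep()
line_to((x,y,95),feed=40); rep()
line_to((x,y,90),feed=20); rep()
line_to((x,y,88.8),feed=20); rep()
shot_=shot("side","s2"); cr(shot_,200,150,110,100,6,"p3",cupat(x,y,16),"side")
E
```

```text
6.11 [596.2 101.7 103.8] [ 0.6  0.5 -1.1] 20.8 j6 -1.49
 6.51 [596.8 101.8  94.7] [-0.4 -0.9 -0.9] 20.8 j6 -1.49
 6.91 [596.9 101.8  89.8] [ 0.3 -0.  -0.6] 20.8 j6 -1.49
 7.16 [597.3 101.9  89.3] [ 0.4 -0.1  1.9] 20.8 j6 -1.49
```

View pics/p3.png

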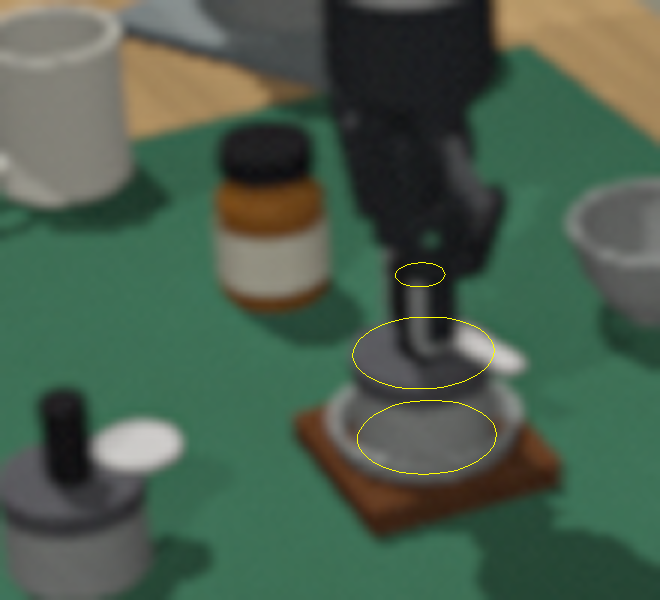

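The cup sits in the ring, centred, with floor contact (force change at z=89). I'll release it and fetch the round-tag cup.

```bash
python3 - <<'E'
from h import *
O=down(np.pi/2); x,y=430,107.3
open_gripper(); hold(.2); rep("open")
line_to((597,101.8,170)); 
line_to((x,y,170),O,feed=250)
t=shot("top","t3"); s=shot("side","s3")
cr(s,200,150,110,100,6,"p4",cupat(597,101.5,16)+cup(x,y),"side")
line_to((x,y,73)); rep("down"); clamp(40); rep("grip")
line_to((x,y,170)); rep()
line_to((561.5,-129.5,140),feed=200); hold(.3); rep("hover")
t=shot("top","t4");s=shot("side","s4")
P=cupat(561.5,-129.5,67)+carr(574,-213,.15)
cr(t,290,160,120,100,6,"p5",P,"top");cr(s,260,190,130,100,6,"p6",P,"side")
E
```

```text
open 8.05 [597.  101.8  88.8] [-0.1  0.8 -0. ] 85.5 j6 -1.49
down 10.46 [430.7 107.3  73.7] [ 0.4 -0.7  1.5] 85.8 j6 -1.44
grip 11.06 [430.2 107.4  73.3] [0.5 0.1 2.8] 21.0 j6 -1.44
 11.86 [429.3 107.2 168.9] [-0.4  0.3 -2. ] 20.9 j6 -1.44
hover 13.68 [ 561.5 -129.1  140.2] [-0.2  0.5 -0.3] 21.1 j6 -1.89
```

View pics/p4.png

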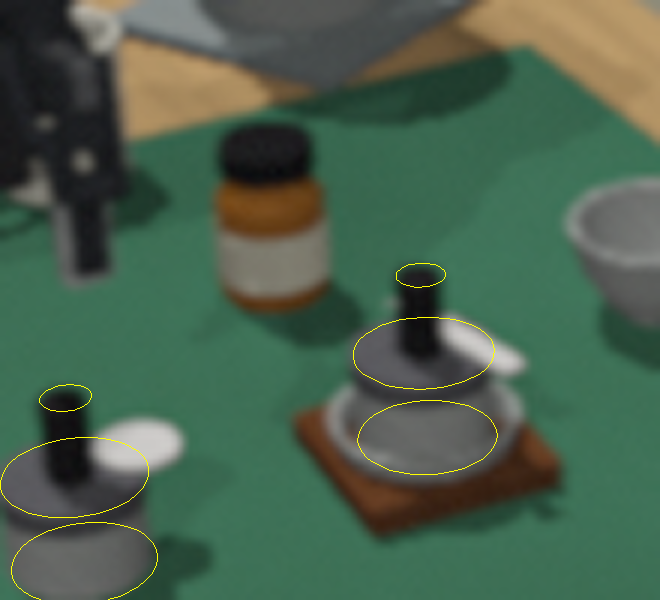

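View pics/p5.png

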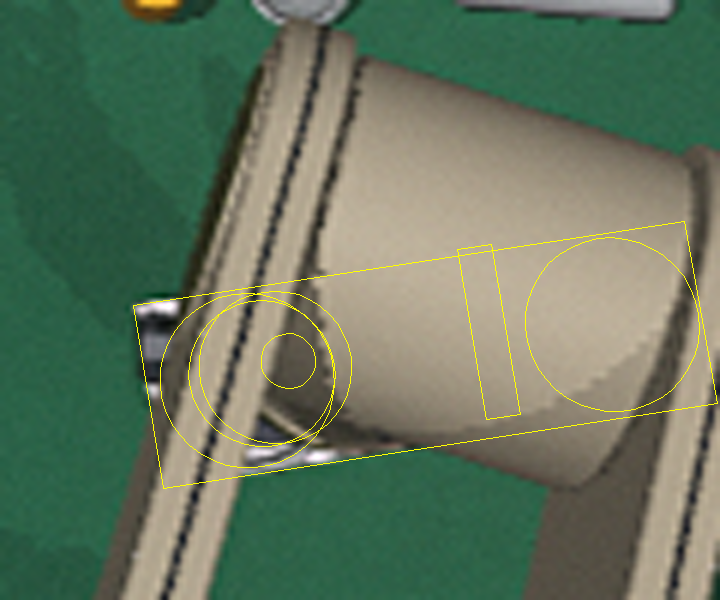

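View pics/p6.png

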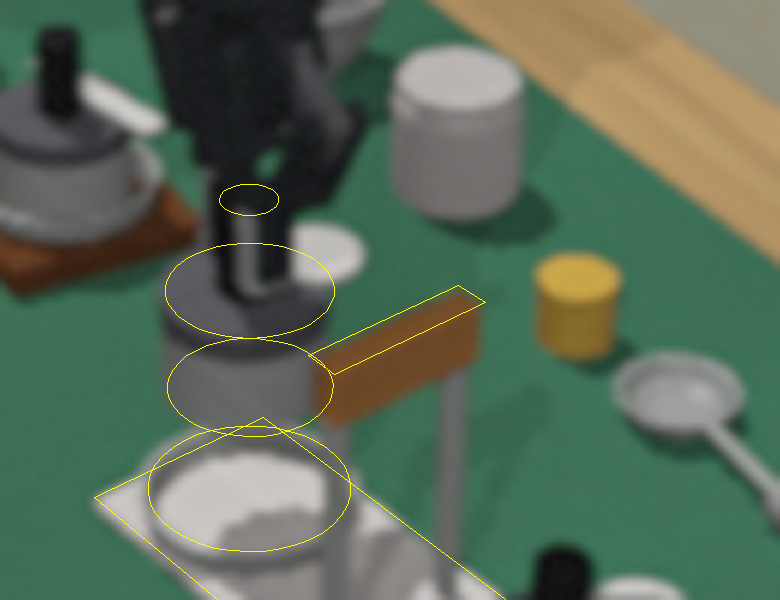

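```bash
python3 - <<'E'
from h import *
x,y=561.5,-129.5
line_to((x,y,95),feed=80); rep()
line_to((x,y,85),feed=40); rep()
line_to((x,y,80),feed=20); rep()
line_to((x,y,78.8),feed=20); rep()
s=shot("side","s5"); cr(s,260,190,130,100,6,"p7",cupat(x,y,6)+carr(574,-213,.15),"side")
E
```

```text
14.48 [ 561.6 -129.5   94.9] [-0.2  0.6 -0.8] 20.8 j6 -1.89
 14.88 [ 561.2 -129.4   84.7] [-0.3  0.1 -1.6] 20.9 j6 -1.89
 15.28 [ 561.4 -129.5   79.8] [ 0.7 -0.7 -1.6] 20.7 j6 -1.89
 15.53 [ 561.9 -129.5   79.4] [-0.1  0.1  2.7] 20.9 j6 -1.89
```

View pics/p7.png

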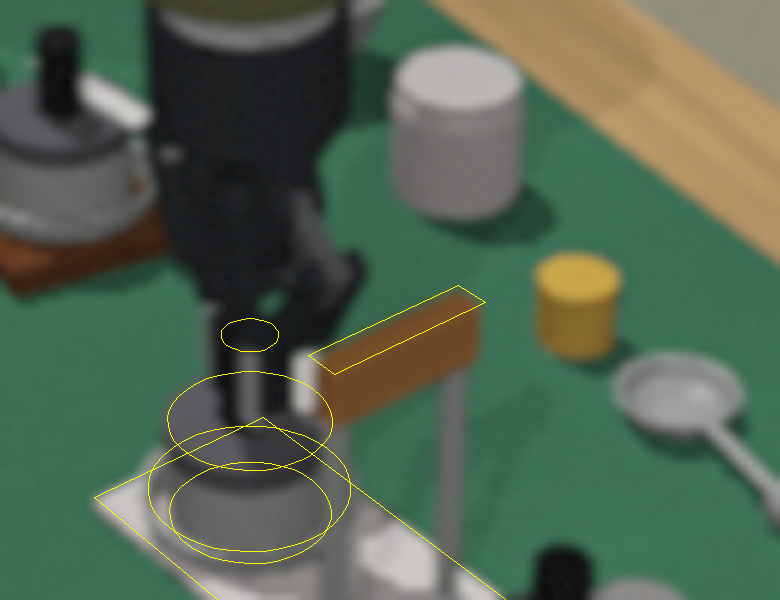

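```bash
python3 - <<'E'
from h import *
x,y=561.5,-129.5
open_gripper(); hold(.2); rep("open")
line_to((x,y,220)); movep((450,80,250),down(np.pi/2)); hold(.3)
t=shot("top","t6");s=shot("side","s6")
P=carr(574,-213,.15)
cr(t,305,180,115,75,6,"p8",P,"top");cr(s,200,170,180,170,4,"p9",P,"side")
E
```

```text
open 16.43 [ 561.5 -129.5   78.8] [-0.   1.  -0.3] 85.7 j6 -1.89
```

View pics/p8.png

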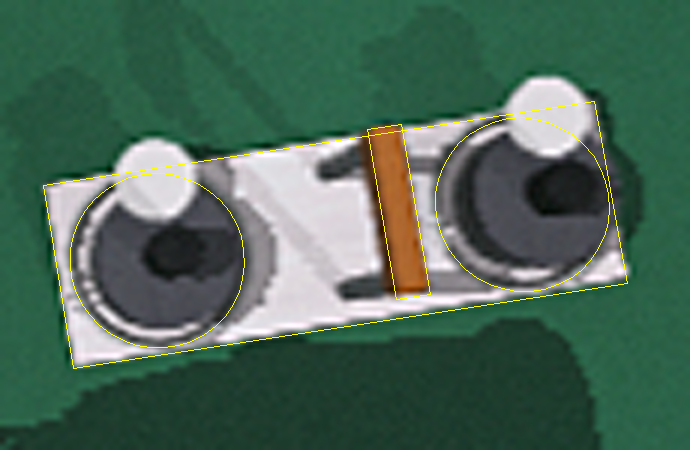

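View pics/p9.png

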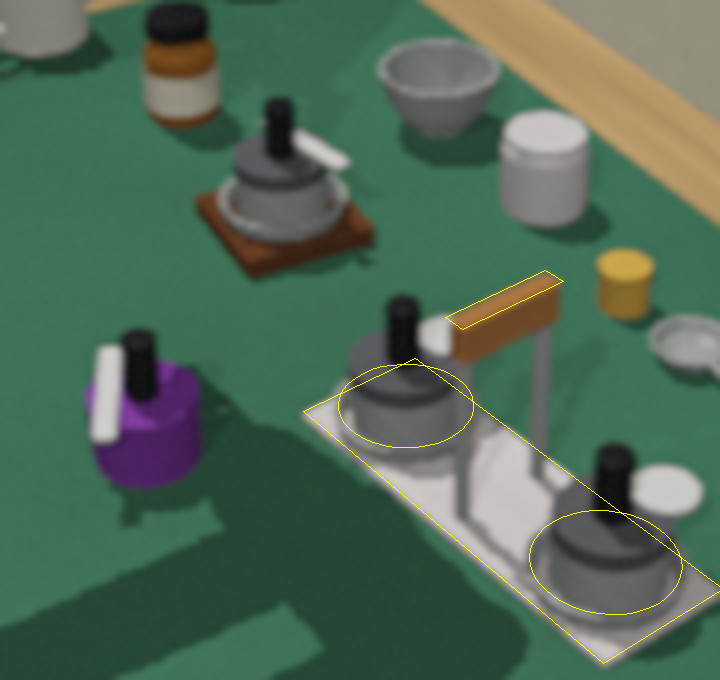

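```bash
python3 - <<'E'
from h import *
O=down(np.pi/2+.15); x,y=574.3,-212.3
movep((x,y,230),O); hold(.2); rep()
line_to((x,y,127),feed=100); rep("down")
clamp(100); hold(.3); rep("grip")
line_to((x,y,140),feed=30); hold(.3); rep("lift a bit")
s=shot("side","s7"); cr(s,240,190,150,150,4,"p10",carr(574,-213,.15,13),"side")
E
```

```text
20.27 [ 574.6 -211.   230.5] [0.4 0.5 0.5] 85.8 j6 -2.16
down 21.46 [ 574.9 -212.6  128. ] [0.1 0.8 0.6] 85.6 j6 -2.16
grip 22.42 [ 574.5 -212.5  127.4] [ 0.5 -0.4  4.2] 12.6 j6 -2.16
lift a bit 23.3 [ 574.2 -212.2  139.8] [ 0.1 -0.8 -5.6] 12.8 j6 -2.16
```

View pics/p10.png

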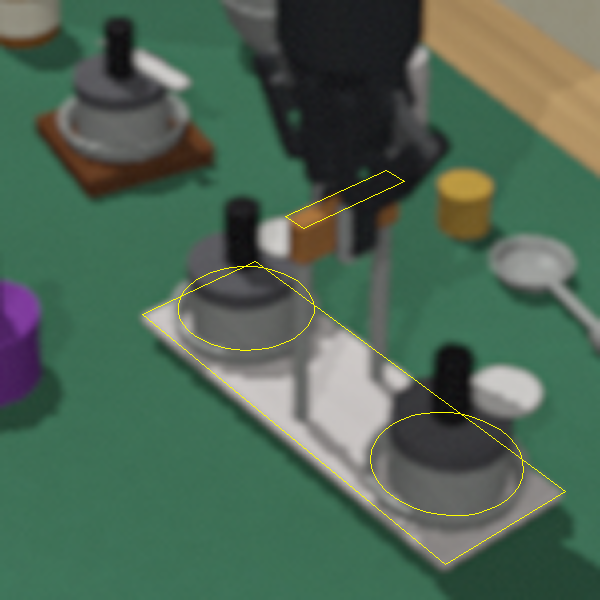

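```bash
python3 - <<'E'
from h import *
x,y=574.3,-212.3
line_to((x,y,257),feed=60); hold(1.0); rep("lifted"); print(np.round(state()["wrist_torque"],2))
s=shot("side","s8"); cr(s,160,130,200,150,4,"p11",carr(574,-212.7,.15,130),"side")
t=shot("top","t8")
hold(.5);rep()
E
```

```text
lifted 26.45 [ 574.3 -212.3  257. ] [-0.1 -0.4 -5.4] 12.9 j6 -2.16
[-0.02 -0.   -0.  ]
 27.05 [ 574.3 -212.3  257. ] [-0.3  0.4 -6. ] 12.5 j6 -2.16
```

View pics/p11.png

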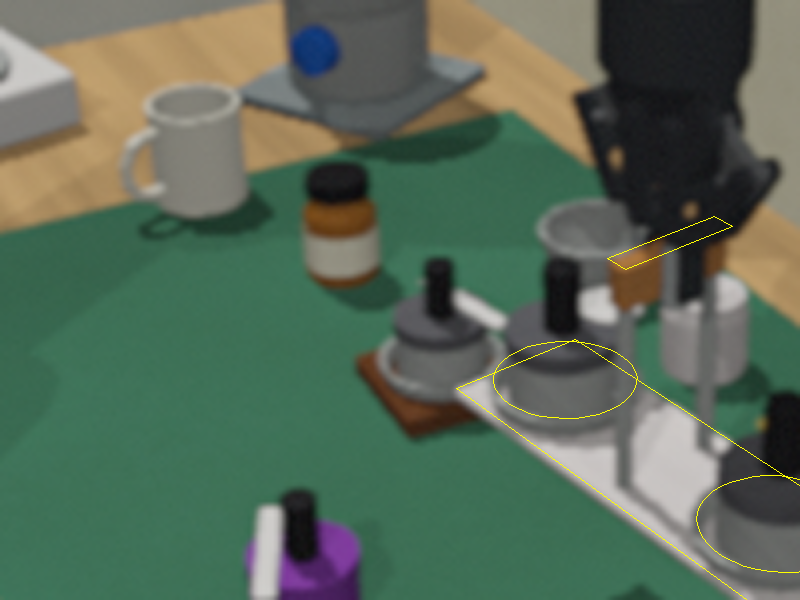

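View pics/t8.png

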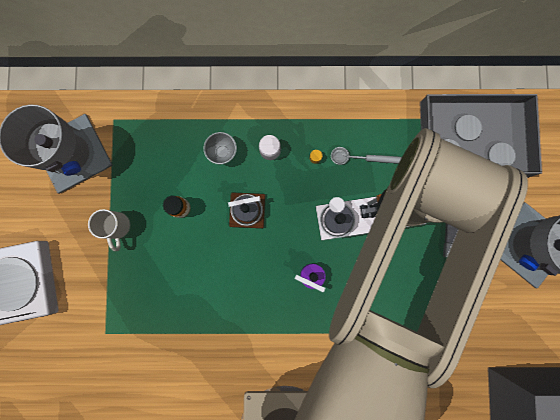

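The carrier hangs level at about 130 mm with both cups aboard. The long-tag cup is in the reject nest and the bystanders haven't moved, so I'm handing it in.

```bash
python3 -c "
from plant import *
sign_off()"
```

```text
the job is handed in; nothing more can be done
```

The job is handed in at about 27 s of the 64 s. The arm is still holding the carrier by its handle, with its underside about 130 mm up by the TCP height. `sign_off` reports no verdict, so this rests on my own checks.

- **Cups:** The long-tag cup is in the reject nest and the round-tag cup is in the carrier's empty nest. The wrist force rose at floor height as each one landed, and both were let go. The pictures afterwards show both upright and centred in their rings.
- **Carrier:** It was gripped at 100 N and is level within what the side picture shows. At the lift the wrist carried about 5.5–6 N with almost no moment, and the TCP read the same over the last half second.
- **Bystanders:** Those visible in the last pictures look unmoved. The brush was hidden behind the arm in the last top picture, so I did not check it.
- **Disagreement:** The first side-camera reading of the reject nest was 5–7 mm off the top-camera one. After overlaying the model on both pictures, the two cameras agreed within about 2–3 mm, well inside what the nests allow.

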